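Set the power strop to fast and start it

TASK

Push the speed lever of the power strop from off, past its first click, all the way home to the second stop (fast) and leave it there; only then press the start button fully down and let it come up again. Nothing is to be picked up: leave the gouge, bottle, jar and carved pawn around the machine where they are.

Things in the scene. Friction and masses are not known exactly. Their poses are not given: they have to be found in the camera images.
- machine: power strop fixed on the table: grey housing 240 (x) by 300 (y) mm, flat deck 70 mm above the table. Origin at the centre of its underside; x points from its control edge (robot side) to the back, y along the lever's slot from off to fast, z up. A motor with two leather wheels fills the deck at x over +10 mm, up to 142 mm above the table; the controls stand in a row at x = -70 mm.
- lever_knob (a point): the centre of the speed lever's black knob (28 mm along machine x, 14 mm along machine y, 24 mm high, centre 36 mm above the deck, on a steel stem 10 mm by 6 mm down to the deck). It slides straight along machine y, from y = -30 mm (off) to +30 mm (second stop). The deck behind off is clear for 100 mm. White bars beside the slot: none at off, one at the first detent, two at the second stop.
- speed_lever (a joint): travel of the lever in m: 0 off, 0.030 first detent (slow), 0.060 second and last stop (fast), grows along machine +y. A spring detent resists with up to about 6 N on the way to 0.015 and again to 0.045; beyond each it snaps ahead by about 10 mm; within 4 mm of each place it slides with 1 N and stays where left; left between, it springs away from 0.015 or 0.045 (at their very top it may balance). 0.060 is a hard stop.
- start_top (a point): the centre of the top face of the start button, a black round spring button 28 mm across in a low dark steel housing (44 mm across, 12 mm high) on the deck, its top 22 mm above the deck, 70 mm beyond the lever's fast position along machine +y; pressed straight down
- start (a joint): travel of the start button in m: 0 up, 0.006 fully down (about 5 N; counts as pressed from 0.004); springs back up when released
- gouge: bystander: a palm gouge, wooden mushroom handle and steel shank, 160 mm long, lying on the table on small cork rests in front of the machine, about 35 mm high; origin underneath, near its ferrule; x along the blade
- oil: bystander: amber oil bottle, 48 mm across, 110 mm high, standing at the lever's off side of the machine, beside its middle; origin at the centre of its underside
- paste: bystander: low white jar with a steel lid, 56 mm across, 45 mm high, at the lever's off side of the machine, near the front; origin at the centre of its underside
- pawn: bystander: a carved wooden pawn, 48 mm across, 84 mm high, standing at the button's side of the machine; origin at the centre of its underside

How it is judged (in metres and radians):
On the way, in this order (a step that is already met when the one before it is completed fails the run):
1. the speed lever is home at the second stop (value of joint speed_lever above 0.054 m), for 0.2 s.
2. the start button is pressed down with the lever at the second stop (value of joint start above 0.004 m and value of joint speed_lever above 0.054 m), for 0.05 s.
At the end, for the whole second after the job is handed in: the lever rests within 6 mm of the second stop, the start button is up again (within 2 mm), and the gouge, bottle, jar and pawn stand as they did, within 25 mm of their places and upright within 0.3 rad (value of joint speed_lever above 0.054 m and velocity of joint speed_lever below 0.01 m/s and value of joint start below 0.002 m and distance of each of gouge, oil, paste, pawn from where it was at the start of the episode below 0.025 m and angle between each of gouge, oil, paste, pawn's own z axis and vertical below 0.3 rad); the robot touches nothing.
It fails at once if the start button is pressed (over 3 mm) while the lever is not at the second stop (value of joint start above 0.003 m and value of joint speed_lever below 0.052 m).
It fails at once if a bystander is moved more than 25 mm or knocked over (distance of any of gouge, oil, paste, pawn from where it was at the start of the episode above 0.025 m or angle between any of gouge, oil, paste, pawn's own z axis and vertical above 0.3 rad).
It fails at once if a bystander is lifted more than 15 mm off the table (height (world z) of any of gouge, oil, paste, pawn above 0.015 m).
It also fails if it takes over 43 s, if anything falls off the work surface, if the arm or the gripper's body presses on something with over 40 N, if the wrist force passes 120 N, or if a joint passes its speed limit or range.

ROBOT

A 6-joint arm with a two-finger parallel gripper is mounted at the origin on the work surface. World frame = base frame: x ahead of the robot, y to its left, z up, the work surface at z = 0. Lengths are in m, angles in degrees, forces in N, time in s.
With the tool pointing down it reaches from about 0.4 to 0.825 m from the base axis. Payload 7 kg.
Tool frame: the origin (TCP) lies midway between the tips of the shut fingers; the grasp point (between the pads) lies 19 mm behind it (arm.grasp_offset is the distance from the TCP to the grasp point, in m); z points along the fingers, y is the line along which they close (so a half turn about z gives the same grasp; the last joint's range is limited). The gripper opens to 85 mm and grips with 20 to 120 N. Pads are 22 mm wide; open, the fingers measure 114 mm over their backs; the gripper's body (76 mm by 85 mm) begins 54 mm behind the grasp point. The pads swing forward as they close: fully open they stand 13 mm farther back than shut.
Start: joints at [85.09, 20.546, 0.682, 0, -70.136, -16.507], TCP at [0.246, 0.628, 0.231] pointing down, gripper open.
Joint ranges: [-176.03, 176.03], [-82.01, 121.73], [-58.28, 71.71], [-173.87, 95.51], [-174.79, -0.11], [-173.66, 173.66]. Speed limits (degrees/s): [136.94, 136.94, 172.46, 180, 180, 180].

INTERFACE

Orientations are given as [roll, pitch, yaw] about the fixed x, y, z axes, in that order (R = Rz(yaw) Ry(pitch) Rx(roll)).
In Python, from cell import arm gives the robot as it stands.
- The arm moves only by the tool servo_tool, never from a script. Its argument "targets" is a list of rows, each a list of 5 numbers: the finger opening in mm, from 0 to 85.4, then the shift along the tool's x, y, z scaled (see below), then the turn about the tool's z scaled (see below). In form: [[jaw, dx, dy, dz, yaw], ...]. A call has 1 to 10 rows; each row is the pose to reach, as a shift and turn from the pose commanded when the call began, along the tool's axes at that moment; what a row does not reach only later rows make up. The controller multiplies each number of a shift by 200 mm and each number of a turn by 60 degrees. A row lasts 1/10 s, in which the tool goes at most 50 mm and 8.59 degrees, less where a joint would pass 70% of its speed; a pose out of reach is approached as far as the arm can. A call with a number of a shift or a turn outside -1 to 1 is refused whole. A call with a gripper value outside its range is refused whole. The fingers move at their own pace and stop on an object; "force" is the grip in N (left out, the last holds). Time passes only in rows, so rows that repeat a pose let the fingers close. It gives the time, the measured TCP pose, the force, the opening and the grip force at its end, in the units of the state.
- arm.get_state(): the state, without advancing time (a new reading comes with each control period).
- arm.camera(name): name is "scene" or "top" or "wrist"; returns a dict with "img" (384x512x3 uint8, red, green, blue), "range_z" (384x512 float32, m along the optical axis (not along the pixel's ray), 0 where there is no reading), "K" (3x3 intrinsics, pixels), "cam_to_world" (4x4, takes a point from camera to world coordinates); the wrist camera has in their place "tool_from_camera" (4x4, takes a point from camera to tool coordinates, whose origin is the TCP and whose axes are the flange's). Camera axes: x right, y down, z forward; pixel columns grow to the right and rows downward; lengths in m; the calibration is good to about 2 mm. A picture is of the moment at which its call begins: read the wrist's pose just before it.
- arm.sign_off(): hands the job in; it is judged then, once.
The state is a dict: "clock": time; "joints": joint angles; "joint_velocities": joint speeds; "tau": joint torques, N m; "tool_pos": TCP position; "tcp_rot": TCP orientation; "wrist_force": force on the tool from outside, world axes, zero at the start; "moment": the same for the moment, N m; "width": opening from 0.0 (shut) to 1.0 (fully open); "grip_force": force on a finger pad.
Only numpy, scipy, OpenCV 4.12 (cv2) and the standard library are available. Lean on these libraries where they do the work, as an engineer would, in place of code of your own. Each camera call takes 0.05 s, during which the arm holds its last target. There are 200 camera calls.

## Working session

There is one attempt and no reset: what is moved stays moved. The work goes in short steps, Python scripts to look and compute and a tool call to move; the robot and the scene stay as the last step left them, time stands still between calls to the robot, and variables do not carry over. Pictures are saved under pics/ and viewed, at most 10 in all, crops included, and the job is handed in when it is done.

Besides the shell and the picture viewer there is one more tool, called after ">>>" as a command line: name --pt "numbers of a row" for each row, then --argument value for the rest. servo_tool: Moves the arm, as the interface text tells. Its arguments: {"type":"object","properties":{"targets":{"type":"array"},"force":{"type":"number"}},"required":["targets"]}

```bash
mkdir -p pics
cat > h.py <<'E'
import numpy as np,cv2
from cell import arm
def snap(n,f):
    s=arm.get_state();c=arm.camera(n);cv2.imwrite('pics/%s.png'%f,c['img'][:,:,::-1])
    np.savez('pics/%s.npz'%f,**c);return s,c
def pt(c,u,v,z=None):
    K=c['K'];d=c['range_z'][v,u] if z is None else z
    p=np.array([(u-K[0,2])/K[0,0]*d,(v-K[1,2])/K[1,1]*d,d,1]);return (c['cam_to_world']@p)[:3]
E
python3 - <<'E'
from h import *
for n in('top','scene'): s,c=snap(n,n+'1')
print({k:np.round(v,3) for k,v in s.items()})
E
```

```text
{'clock': np.float64(0.05), 'joints': array([ 8.5090e+01,  2.0590e+01,  6.3600e-01, -2.0000e-02, -7.0135e+01,
       -1.6506e+01]), 'joint_velocities': array([ 0.031, -0.11 ,  0.014,  0.018, -0.028,  0.051]), 'tau': array([-0.0000e+00, -5.8527e+01,  2.9442e+01,  6.9650e+00, -3.0000e-03,
        0.0000e+00]), 'tool_pos': array([0.246, 0.628, 0.23 ]), 'tcp_rot': array([ 1.7991e+02, -7.0000e-03, -2.1423e+01]), 'wrist_force': array([ 0.054,  0.481, -0.125]), 'moment': array([ 0.047,  0.021, -0.033]), 'grip_force': np.float64(0.0), 'width': np.float64(1.002)}
```

View pics/top1.png

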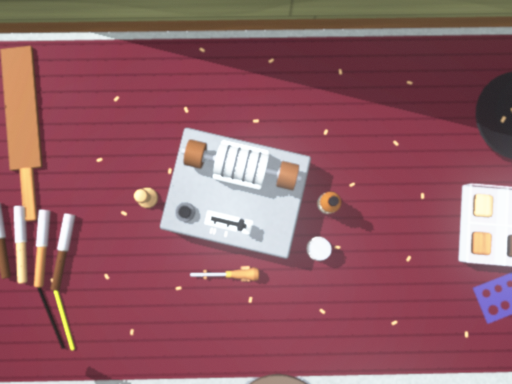

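View pics/scene1.png

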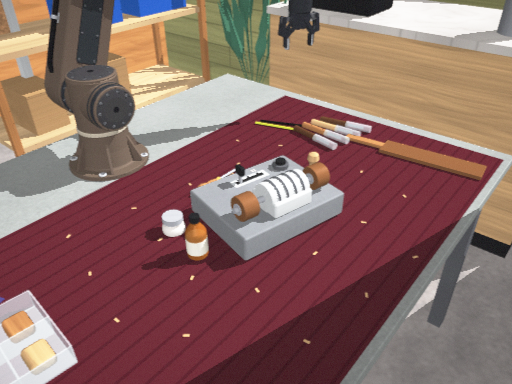

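The top view shows the machine around (236,193) px, with the button at (185,212) and the knob near (241,226). The jar, bottle, pawn and gouge stand around it. I'll fit the deck and look closer.

Run:
```python
from h import *
c=dict(np.load('pics/top1.npz'))
d=c['range_z'];v,u=np.indices(d.shape);K=c['K']
P=np.stack([(u-K[0,2])/K[0,0]*d,(v-K[1,2])/K[1,1]*d,d,np.ones_like(d)],-1)@c['cam_to_world'].T
z=P[...,2];roi=(u>150)&(u<320)&(v>120)&(v<262)
m=roi&(z>.055)
pts=P[m][:,:2].astype(np.float32)
mm=cv2.morphologyEx(m.astype(np.uint8),cv2.MORPH_OPEN,np.ones((25,25)))>0
mm&=m
r=cv2.minAreaRect((P[mm][:,:2]*1000).astype(np.float32));print(r, np.median(z[mm]))
for n,q in(('btn',(185,212)),('knob',(241,226))):
    print(n,pt(c,*q))
h=roi&(z>.085)
n,l,st,ce=cv2.connectedComponentsWithStats(h.astype(np.uint8))
for i in range(1,n):
    if st[i,4]>5: k=l==i;print(st[i],np.round(P[k][:,:3].mean(0),4),z[k].max())
im=cv2.resize(c['img'][185:265,155:275,::-1],None,fx=6,fy=6,interpolation=cv2.INTER_CUBIC);cv2.imwrite('pics/crop1.png',im)
for n,(a,b) in dict(pawn=(147,198),oil=(330,203),paste=(319,248),gouge=(245,274)).items(): print(n,pt(c,a,b))
```

```text
((539.4660034179688, 91.12263488769531), (300.7611083984375, 240.24794006347656), 75.87152862548828) 0.07048495797549104
btn [0.49389012 0.20123289 0.0912511 ]
knob [0.46048611 0.07667358 0.115551  ]
[ 181  139  120   51 3327] [0.5935 0.0767 0.1313] 1.1854281740509753
[178 206  13  14 125] [0.4948 0.2014 0.1085] 1.1854281740509753
[236 218   9  13  82] [0.4644 0.079  0.1164] 0.12223805551040279
pawn [0.52817661 0.2908375  0.06682623]
oil [ 0.5075306  -0.11897093  0.10819152]
paste [ 0.40756996 -0.1000497   0.04554416]
gouge [0.34933788 0.07185593 0.02200919]
```

View pics/crop1.png

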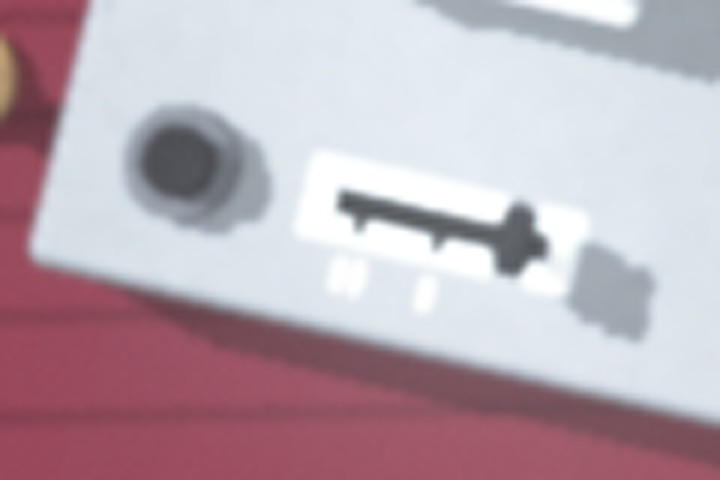

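The deck fit puts the machine centre at (0.5395, 0.0911) with yaw -14.1°, and the knob matches off. I'll travel high with the fingers shut to a spot behind the knob.

>>> servo_tool --pt "0 0.86 1 0 0" --pt "0 0.86 1 0 0" --pt "0 0.86 1 0 0" --pt "0 0.86 1 0 0" --pt "0 0.86 1 0 0" --pt "0 0.86 1 0 0" --pt "0 0.86 1 0 0"

```text
clock: 0.8
tool_pos: [0.3341, 0.3775, 0.2317]
tcp_rot: [-180.0, 0.0, -21.5]
wrist_force: [-0.3, 0.6, 0.2]
width: -0.002
grip_force: 0.0
```

>>> servo_tool --pt "0 0.86 1 0 0" --pt "0 0.86 1 0 0" --pt "0 0.86 1 0 0" --pt "0 0.86 1 0 0" --pt "0 0.86 1 0 0" --pt "0 0.86 1 0 0" --pt "0 0.86 1 0 0" --pt "0 0.86 1 0 -0.122" --pt "0 0.86 1 0 -0.122" --pt "0 0.86 1 0 -0.122"

```text
clock: 1.8
tool_pos: [0.4207, 0.1315, 0.2311]
tcp_rot: [180.0, 0.0, -14.2]
wrist_force: [-0.7, 0.5, -0.2]
width: -0.001
grip_force: 0.0
```

>>> servo_tool --pt "0 0.275 0.4 0 0" --pt "0 0.275 0.4 0 0" --pt "0 0.275 0.4 0 0" --pt "0 0.275 0.4 0 0" --pt "0 0.275 0.4 0.3 0" --pt "0 0.275 0.4 0.3 0" --pt "0 0.275 0.4 0.3 0" --pt "0 0.275 0.4 0.3 0"

```text
clock: 2.6
tool_pos: [0.4552, 0.0403, 0.1725]
tcp_rot: [180.0, -0.1, -14.0]
wrist_force: [0.1, 0.8, 1.0]
width: 0.001
grip_force: 0.0
```

Run:
```python
from h import *
s,c=snap('wrist','w1')
print(s['tool_pos'],s['tcp_rot'],s['wrist_force'])
print(c['tool_from_camera'].round(3),c['K'])
```

```text
[0.45518924 0.04032018 0.17252053] [ 1.79993977e+02 -5.19503819e-02 -1.40156930e+01] [0.14756571 0.75946247 0.97936759]
[[ 0.    -0.953 -0.302  0.077]
 [ 1.    -0.     0.     0.   ]
 [-0.    -0.302  0.953 -0.143]
 [ 0.     0.     0.     1.   ]] [[306.67624533   0.         259.17567763]
 [  0.         306.67624533 192.92467792]
 [  0.           0.           1.        ]]
```

View pics/w1.png

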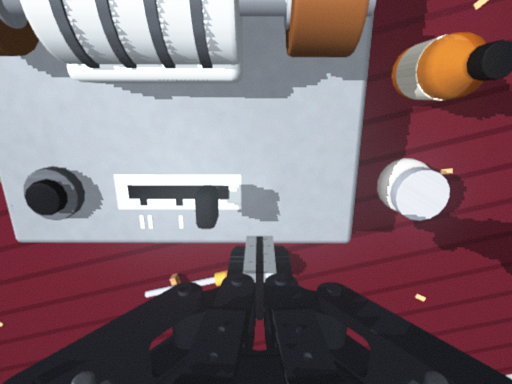

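The wrist view shows the knob at (206,207), the button at (46,197) and the fingertips at (260,243), to the right of (behind) the knob. I'll refine the knob and button positions from depth.

```bash
cat >> h.py <<'E'
from scipy.spatial.transform import Rotation as R
def wcloud(s,c):
    d=c['range_z'];v,u=np.indices(d.shape);K=c['K']
    P=np.stack([(u-K[0,2])/K[0,0]*d,(v-K[1,2])/K[1,1]*d,d,np.ones_like(d)],-1)@c['tool_from_camera'].T
    return P[...,:3]@R.from_euler('xyz',s['tcp_rot'],degrees=True).as_matrix().T+s['tool_pos'],u,v
def mach(P):
    a=np.radians(-14.1);q=P-np.array([.5395,.0911,0]);return np.stack([q[...,0]*np.cos(a)+q[...,1]*np.sin(a),-q[...,0]*np.sin(a)+q[...,1]*np.cos(a),q[...,2]],-1)
E
python3 - <<'E'
from h import *
c=dict(np.load('pics/w1.npz'));s=dict(tcp_rot=[179.994,-.052,-14.016],tool_pos=np.array([.45519,.04032,.17252]))
P,u,v=wcloud(s,c);M=mach(P);z=P[...,2]
for n,m in dict(knob=(u>180)&(u<235)&(v>180)&(v<235)&(z>.113)&(z<.125),btn=(u<90)&(v>160)&(v<225)&(z>.087)&(z<.1),deck=(u>60)&(u<240)&(v>110)&(v<165)).items():
    a=M[m];print(n,m.sum(),a.mean(0).round(4),a.min(0).round(4),a.max(0).round(4),P[m].mean(0).round(4))
print('tcp',mach(s['tool_pos']))
E
```

```text
knob 728 [-0.067  -0.0328  0.1172] [-0.0812 -0.0393  0.113 ] [-0.0545 -0.0251  0.1202] [0.4665 0.0756 0.1172]
btn 1028 [-0.0674  0.0953  0.0915] [-0.0823  0.0831  0.087 ] [-0.0545  0.11    0.0941] [0.4973 0.2    0.0915]
deck 9666 [-0.0244  0.0164  0.0711] [-0.0461 -0.0697  0.0677] [0.007  0.0921 0.3155] [0.5198 0.1129 0.0711]
tcp [-0.06939914 -0.06978928  0.17252   ]
```

>>> servo_tool --pt "0 0 0 0.375 0" --pt "0 0 0 0.375 0" --pt "0 0 0 0.375 0" --pt "0 -0.05 0.375 0.375 0"

```text
clock: 3.05
tool_pos: [0.44, -0.0042, 0.0982]
tcp_rot: [-179.9, -0.2, -13.8]
wrist_force: [1.1, -1.2, 0.3]
width: -0.003
grip_force: 0.0
```

My last row of that call went backwards by mistake. That did no harm, since the tip is still over clear deck at machine y = -117 mm. Now I'll approach the knob.

>>> servo_tool --pt "0 0.03 -0.15 0 0" --pt "0 0.03 -0.25 0 0" --pt "0 0.03 -0.28 0 0" --pt "0 0.03 -0.3 0 0" --pt "0 0.03 -0.3 0 0" --pt "0 0.03 -0.3 0 0"

```text
clock: 3.65
tool_pos: [0.4564, 0.0496, 0.0968]
tcp_rot: [-180.0, -0.0, -14.1]
wrist_force: [-0.5, -0.3, 0.1]
width: -0.005
grip_force: 0.0
```

>>> servo_tool --pt "0 0 -0.01 0 0" --pt "0 0 -0.02 0 0" --pt "0 0 -0.03 0 0" --pt "0 0 -0.04 0 0" --pt "0 0 -0.05 0 0" --pt "0 0 -0.05 0 0"

```text
clock: 4.25
tool_pos: [0.4589, 0.0595, 0.0962]
tcp_rot: [180.0, 0.0, -14.1]
wrist_force: [0.2, -0.6, 0.1]
width: -0.001
grip_force: 0.1
```

>>> servo_tool --pt "0 0 -0.01 0 0" --pt "0 0 -0.02 0 0" --pt "0 0 -0.02 0 0"

```text
clock: 4.55
tool_pos: [0.4598, 0.0631, 0.0962]
tcp_rot: [180.0, 0.0, -14.1]
wrist_force: [0.4, -3.3, 1.0]
width: 0.002
grip_force: 1.5
```

>>> servo_tool --pt "0 0 -0.01 0 0" --pt "0 0 -0.02 0 0" --pt "0 0 -0.02 0 0"

```text
clock: 4.85
tool_pos: [0.4607, 0.0666, 0.0962]
tcp_rot: [179.9, 0.0, -14.1]
wrist_force: [0.8, -5.6, 1.3]
width: -0.0
grip_force: 2.4
```

>>> servo_tool --pt "0 0 -0.01 0 0" --pt "0 0 -0.02 0 0" --pt "0 0 -0.02 0 0"

```text
clock: 5.15
tool_pos: [0.4619, 0.0712, 0.0963]
tcp_rot: [-180.0, -0.0, -14.1]
wrist_force: [0.1, -0.9, -1.7]
width: 0.002
grip_force: 0.5
```

The first detent is passed. I'll continue toward the second.

>>> servo_tool --pt "0 0 -0.02 0 0" --pt "0 0 -0.04 0 0" --pt "0 0 -0.06 0 0" --pt "0 0 -0.08 0 0" --pt "0 0 -0.09 0 0" --pt "0 0 -0.09 0 0"

```text
clock: 5.75
tool_pos: [0.4663, 0.0889, 0.0963]
tcp_rot: [-180.0, -0.0, -14.1]
wrist_force: [-0.7, -0.6, -0.7]
width: 0.002
grip_force: 0.0
```

>>> servo_tool --pt "0 0 -0.01 0 0" --pt "0 0 -0.02 0 0" --pt "0 0 -0.03 0 0" --pt "0 0 -0.03 0 0"

```text
clock: 6.15
tool_pos: [0.4674, 0.0938, 0.0962]
tcp_rot: [179.9, 0.0, -14.1]
wrist_force: [-0.2, -4.7, 1.5]
width: -0.003
grip_force: 2.3
```

>>> servo_tool --pt "0 0 -0.01 0 0" --pt "0 0 -0.02 0 0" --pt "0 0 -0.03 0 0" --pt "0 0 -0.03 0 0"

```text
clock: 6.55
tool_pos: [0.4692, 0.1003, 0.0962]
tcp_rot: [-180.0, 0.0, -14.1]
wrist_force: [-0.2, -1.3, -0.4]
width: 0.003
grip_force: 0.5
```

>>> servo_tool --pt "0 0 -0.02 0 0" --pt "0 0 -0.04 0 0" --pt "0 0 -0.05 0 0" --pt "0 0 -0.05 0 0"

```text
clock: 6.95
tool_pos: [0.4718, 0.1104, 0.0963]
tcp_rot: [-180.0, -0.0, -14.1]
wrist_force: [-0.2, 0.3, -0.4]
width: -0.001
grip_force: 0.0
```

>>> servo_tool --pt "0 0 -0.01 0 0" --pt "0 0 -0.01 0 0"

```text
clock: 7.15
tool_pos: [0.472, 0.1119, 0.0963]
tcp_rot: [180.0, 0.0, -14.1]
wrist_force: [-0.0, -0.5, 0.8]
width: -0.001
grip_force: 0.0
```

>>> servo_tool --pt "0 0 -0.01 0 0" --pt "0 0 -0.01 0 0"

```text
clock: 7.35
tool_pos: [0.4725, 0.1137, 0.0963]
tcp_rot: [180.0, 0.0, -14.1]
wrist_force: [-0.6, -0.2, -0.3]
width: 0.001
grip_force: 0.2
```

>>> servo_tool --pt "0 0 -0.005 0 0" --pt "0 0 -0.01 0 0" --pt "0 0 -0.01 0 0"

```text
clock: 7.65
tool_pos: [0.4728, 0.1152, 0.0962]
tcp_rot: [179.9, 0.0, -14.1]
wrist_force: [-1.1, -4.0, 0.4]
width: -0.004
grip_force: 1.7
```

Run:
```python
from h import *
s,c=snap('wrist','w2')
P,u,v=wcloud(s,c);M=mach(P);z=P[...,2]
print(s['wrist_force'],mach(s['tool_pos']))
for n,m in dict(knob=(M[...,1]>.0)&(M[...,1]<.06)&(abs(M[...,0]+.068)<.018)&(z>.112)&(z<.122),btn=(M[...,1]>.075)&(M[...,1]<.12)&(abs(M[...,0]+.068)<.025)&(z>.087)&(z<.1)).items():
    a=M[m];print(n,m.sum(),a.mean(0).round(4),a.min(0).round(4),a.max(0).round(4),P[m].mean(0).round(4))
```

```text
[-1.14569897 -3.999465    0.39729779] [-0.07055342  0.00711191  0.09623366]
knob 1870 [-0.0637  0.023   0.1172] [-0.0796  0.0003  0.112 ] [-0.0542  0.0346  0.1219] [0.4833 0.1289 0.1172]
btn 2050 [-0.0671  0.0958  0.0916] [-0.0818  0.0829  0.087 ] [-0.0542  0.1109  0.0941] [0.4978 0.2004 0.0916]
```

View pics/w2.png

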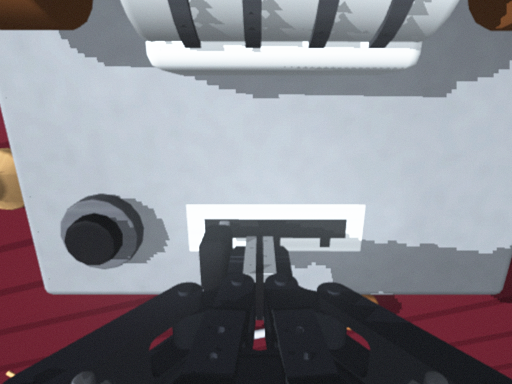

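The lever is home: the knob's front face moved 59.7 mm, there's force at the stop, and the picture shows the knob at the left end of the slot near (215,255). The button is at about (93,240). Next I'll back off, lift and go over the button.

>>> servo_tool --pt "0 0 0.04 0 0" --pt "0 0 0.08 0 0" --pt "0 0 0.08 -0.1 0" --pt "0 0 0.08 -0.3 0" --pt "0 0 0.08 -0.3 0" --pt "0 0.015 -0.1 -0.3 0" --pt "0 0.015 -0.3 -0.3 0" --pt "0 0.015 -0.44 -0.3 0" --pt "0 0.015 -0.44 -0.3 0" --pt "0 0.015 -0.44 -0.3 0"

```text
clock: 8.7
tool_pos: [0.4972, 0.2004, 0.1558]
tcp_rot: [180.0, 0.0, -14.1]
wrist_force: [-0.1, 0.1, -0.1]
width: 0.001
grip_force: 0.0
```

Run:
```python
from h import *
s,c=snap('wrist','w3')
P,u,v=wcloud(s,c);M=mach(P);z=P[...,2]
print(s['tool_pos'],s['wrist_force'],mach(s['tool_pos']))
for n,m in dict(knob=(M[...,1]>.0)&(M[...,1]<.06)&(abs(M[...,0]+.068)<.018)&(z>.112)&(z<.122),btn=(M[...,1]>.075)&(M[...,1]<.12)&(abs(M[...,0]+.068)<.025)&(z>.087)&(z<.1)).items():
    a=M[m];print(n,m.sum(),a.mean(0).round(4),a.min(0).round(4),a.max(0).round(4))
```

```text
[0.49718589 0.20038724 0.15584972] [-0.13075785  0.05346109 -0.08580769] [-0.06766328  0.09568628  0.15584972]
knob 882 [-0.0668  0.0288  0.1171] [-0.0813  0.0208  0.112 ] [-0.0544  0.035   0.1202]
btn 1084 [-0.0671  0.0974  0.0918] [-0.0815  0.084   0.0871] [-0.0546  0.1109  0.0938]
```

View pics/w3.png

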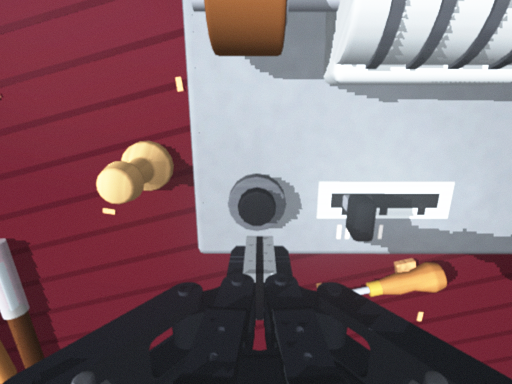

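The lever stayed home, with the knob at (361,217) beside the double bars. The button is at (257,207), in line with the fingers. Now I'll press it.

>>> servo_tool --pt "0 0 -0.008 0.15 0" --pt "0 0 -0.008 0.25 0" --pt "0 0 -0.008 0.3 0" --pt "0 0 -0.008 0.32 0" --pt "0 0 -0.008 0.33 0" --pt "0 0 -0.008 0.34 0" --pt "0 0 -0.008 0.345 0" --pt "0 0 -0.008 0.345 0"

```text
clock: 9.55
tool_pos: [0.4981, 0.2017, 0.0879]
tcp_rot: [-180.0, -0.0, -14.1]
wrist_force: [-0.4, -4.5, 3.0]
width: -0.002
grip_force: 1.9
```

>>> servo_tool --pt "0 0 0 0.005 0" --pt "0 0 0 0.01 0" --pt "0 0 0 0.01 0"

```text
clock: 9.85
tool_pos: [0.4981, 0.2018, 0.0861]
tcp_rot: [-180.0, -0.0, -14.1]
wrist_force: [-1.2, -4.5, 8.2]
width: -0.002
grip_force: 4.4
```

>>> servo_tool --pt "0 0 0 0.005 0" --pt "0 0 0 0.008 0" --pt "0 0 0 0.008 0"

```text
clock: 10.15
tool_pos: [0.4983, 0.2018, 0.0858]
tcp_rot: [-180.0, -0.1, -14.0]
wrist_force: [-5.4, -6.3, 21.9]
width: 0.001
grip_force: 11.1
```

The force has reached 22 N on the stop at z 0.0858, so the button is fully down. I'll release and retreat straight up.

>>> servo_tool --pt "0 0 0 -0.03 0" --pt "0 0 0 -0.1 0" --pt "0 0 0 -0.3 0" --pt "0 0 0 -0.5 0" --pt "0 0 0 -0.5 0" --pt "0 0 0 -0.5 0" --pt "0 0 0 -0.5 0"

```text
clock: 10.85
tool_pos: [0.4973, 0.2018, 0.1828]
tcp_rot: [180.0, 0.1, -14.1]
wrist_force: [-0.2, 0.7, -0.6]
width: 0.005
grip_force: 0.0
```

Run:
```python
from h import *
s,c=snap('wrist','w4')
P,u,v=wcloud(s,c);M=mach(P);z=P[...,2]
print(s['tool_pos'],s['wrist_force'])
for n,m in dict(knob=(M[...,1]>.0)&(M[...,1]<.06)&(abs(M[...,0]+.068)<.018)&(z>.112)&(z<.122),btn=(M[...,1]>.075)&(M[...,1]<.12)&(abs(M[...,0]+.068)<.013)&(z>.08)&(z<.1)).items():
    a=M[m];print(n,m.sum(),a.mean(0).round(4),np.percentile(a[:,2],75))
```

```text
[0.49726425 0.20184579 0.18280975] [-0.21085578  0.67076035 -0.64680002]
knob 692 [-0.0671  0.0287  0.1171] 0.11816688980778105
btn 1492 [-0.0667  0.0973  0.0878] 0.09205410954146133
```

View pics/w4.png

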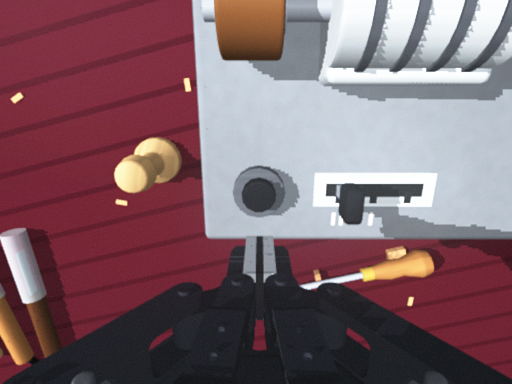

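The button is up again at (259,193), its top at 0.092 m. The lever is at fast at (351,203), and the pawn and gouge haven't moved. Handing in.

```bash
python3 -c "
from cell import arm
print(arm.sign_off())"
```

```text
the job is handed in; nothing more can be done
None
```

I pushed the lever home to fast, then pressed the start button fully down and let it come back up. I handed the job in at about 11 s with the arm clear; the hand-in gave no verdict. The pawn and gouge are still in place in the last picture; the bottle and jar are outside that view, but the arm never touched them.

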